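# Tighten the turnbuckle clamp on the measuring plate

### The job

Two turnbuckle clamps stand on the granite measuring plate, and one of them has an aluminium block lying loose between its jaws. Turn that clamp's turnbuckle by its ball-ended bar, from the robot's side up and over to the far side, until both jaws have drawn in and bear on the block; leave it clamped in its place. Leave the empty clamp's bar as it is.

Things in the scene. Friction and masses are not known exactly. Their poses are not given: they have to be found in the camera images.
- clamp: Fixed clamp with the block; base 150x180x12 mm. Origin under the base, below the turnbuckle's middle; x roughly away from the robot, z up. Turnbuckle axis along y, 50 mm up: steel body 76 mm long, 29 across. At y=0 a bar 10 mm thick stands out square to it; on it a black 20 mm ball, centre 85 mm from the axis. Grey jaws: x -28 to 16 up to z 70, |y| over 45; x 14 to 86 (arms) up to z 48.
- turnbuckle (a joint): Turn of its body, rad; starts 0 to 0.25. The bar leans (value - 0.5) rad from upright towards the clamp's +x: at first to the robot's side. Growing (bar pushed up and over to +x) draws each jaw in 8 mm per rad; they meet the block at 1.17 to 1.25, where it goes stiff. Stays where left; friction 0.25 N m, about 4 N at the bar's outer part. End stop 1.6, not reached with the block in.
- block: Loose aluminium block 45 (x) x 70 (y) x 36 mm high, with a low round boss (34 mm wide, 6 high) on top, 0.35 kg; origin at the centre of its underside. Lies on the clamp's base between the jaw arms, beyond the turnbuckle, near x = 55 mm, y = 0 in the clamp's frame, with 4 to 13 mm of room to each jaw at the start.
- empty_ball (a point): Centre of the black ball (20 mm) on the bar of the second clamp, which is of the same make and has nothing between its jaws. To be left alone.
Mind the look-alikes: they are no part of the job. Leave any blue or pink look-alike of the clamp alone.

How it is judged (in metres and radians):
At the end, for the whole second after the job is handed in: The turnbuckle of the clamp with the block is at rest beyond 1.10 rad (jaws on the block or within 1.2 mm); the block lies flat (10 degrees, raised at most 8 mm) between the jaws, its origin at 35 to 75 mm in the clamp's x and within 10 mm of 0 in y (value of joint turnbuckle above 1.1 rad and velocity of joint turnbuckle between -0.05 and 0.05 rad/s and x of block in the frame of clamp between 0.035 and 0.075 m and y of block in the frame of clamp between -0.01 and 0.01 m and z of block in the frame of clamp below 0.02 m and angle between block's own z axis and vertical below 0.17 rad and linear speed of block below 0.02 m/s); the robot touches nothing.
It fails at once if the empty clamp's bar is moved by more than 20 mm at its ball (distance of empty_ball from where it was at the start of the episode above 0.02 m).
It also fails if it takes over 38 s, if anything falls off the work surface, if the arm or the gripper's body presses on something with over 40 N, if the wrist force passes 120 N, or if a joint passes its speed limit or range.

### The arm

A 6-joint arm with a two-finger parallel gripper is mounted at the origin on the work surface. World frame = base frame: x ahead of the robot, y to its left, z up, the work surface at z = 0. Lengths are in mm, angles in degrees, forces in N, time in s.
With the tool pointing down it reaches from about 300 to 850 mm from the base axis. Payload 4.2 kg.
Tool frame: the origin (TCP) lies at the very end of the fingers, on their centre line; the grasp point (between the pads) lies 19 mm behind it (env.grip_depth is the distance from the TCP to the grasp point, in mm); z points along the fingers, y is the line along which they close (so a half turn about z gives the same grasp; the last joint's range is limited). The gripper opens to 91 mm and grips with 3 to 60 N. Pads are 32 mm wide; open, the fingers measure 118 mm over their backs; the gripper's body (76 mm by 178 mm) begins 60 mm behind the grasp point.
Start: joints at [72.766, 18.312, 89.639, -0, 72.044, -1.146], TCP at [159.348, 552.496, 213.976] pointing down, gripper open.
Joint ranges: [-177.97, 177.97], [-48.28, 115.42], [12.27, 149.76], [-77.06, 257.06], [2.81, 150.46], [-146.56, 146.56]. Speed limits (degrees/s): [147.25, 147.25, 180, 180, 180, 180].

### API

Orientations are given as [roll, pitch, yaw] about the fixed x, y, z axes, in that order (R = Rz(yaw) Ry(pitch) Rx(roll)).
In Python, from workcell import env, cams gives the robot as it stands.
- The arm moves only by the tool apply_moves, never from a script. Its argument "deltas" is a list of rows, each a list of 5 numbers: the shift along the tool's x, y, z in m, then the turn about the tool's z in rad, then the opening, from -1 (shut) to 1 (fully open), so that 0 is half open. In form: [[tx, ty, tz, roll, gripper], ...]. A call has 1 to 5 rows; each row is the pose to reach, as a shift and turn from the pose commanded when the call began, along the tool's axes at that moment; what a row does not reach only later rows make up. A row lasts 1/10 s, in which the tool goes at most 50 mm and 8.59 degrees, less where a joint would pass 70% of its speed; a pose out of reach is approached as far as the arm can. A call with a gripper value outside its range is refused whole. The fingers move at their own pace and stop on an object; "grip_force" is the grip in N (left out, the last holds). Time passes only in rows, so rows that repeat a pose let the fingers close. It gives the time, the measured TCP pose, the force, the opening and the grip force at its end, in the units of the state.
- env.state(): the state, without advancing time (a new reading comes with each control period).
- cams.grab_frame(name): name is "scene" or "top" or "wrist"; returns the picture (384x512x3 uint8, blue, green, red); there is no depth.
- cams.get_calibration(name): a dict with "mtx" (3x3 intrinsics, pixels), "k1" (the pictures are not rectified: a ray, as slopes to the right and down, at radius r is drawn at 1 + k1 r^2 times it, then the intrinsics apply), "eye" and "attitude" of the camera in the world; the wrist camera has in their place "tool_from_camera" (4x4, takes a point from camera to tool coordinates, whose origin is the TCP and whose axes are the flange's). Camera axes: x right, y down, z forward; pixel columns grow to the right and rows downward; lengths in mm; the calibration is good to about 2 mm. A picture is of the moment at which its call begins: read the wrist's pose just before it. get_calibration takes no time and is no camera call.
- env.job_done(): hands the job in; it is judged then, once.
The state is a dict: "time_s": time; "qpos": joint angles; "qvel": joint speeds; "effort": joint torques, N m; "ee_pos": TCP position; "ee_rot": TCP orientation; "force": force on the tool from outside, world axes, zero at the start; "torque": the same for the moment, N m; "gripper_width": finger opening in mm; "gripper_force": force on a finger pad.
Only numpy, scipy, OpenCV 4.12 (cv2) and the standard library are available. Lean on these libraries where they do the work, as an engineer would, in place of code of your own. Each camera call takes 0.05 s, during which the arm holds its last target. There are 200 camera calls.

## Working session

There is one attempt and no reset: what is moved stays moved. The work goes in short steps, Python scripts to look and compute and a tool call to move; the robot and the scene stay as the last step left them, time stands still between calls to the robot, and variables do not carry over. Pictures are saved under pics/ and viewed, at most 10 in all, crops included, and the job is handed in when it is done.

Besides the shell and the picture viewer there is one more tool, called after "Emit:" as name(argument=value, ...) on one line, values as JSON. apply_moves: Moves the arm, as the interface text tells. Its arguments: {"type":"object","properties":{"deltas":{"type":"array"},"grip_force":{"type":"number"}},"required":["deltas"]}

```bash
mkdir -p pics; cat > h.py <<'E'
import numpy as np,cv2
from workcell import env,cams
from scipy.spatial.transform import Rotation as R
def cam(n):
    c=cams.get_calibration(n); return c
def pose(c,st=None):
    if 'eye' in c:
        A=np.array(c['attitude'],float)
        return np.array(c['eye'],float),(A if A.shape==(3,3) else R.from_euler('xyz',A,degrees=True).as_matrix())
    T=np.array(c['tool_from_camera']);Rt=R.from_euler('xyz',st['ee_rot'],degrees=True).as_matrix()
    return Rt@T[:3,3]+np.array(st['ee_pos']),Rt@T[:3,:3]
def ray(n,u,v,st=None):
    c=cam(n);e,A=pose(c,st);K=np.array(c['mtx'])
    d=np.linalg.inv(K)@[u,v,1];s=d[:2].copy();p=s.copy()
    for _ in range(20): p=s/(1+c['k1']*(p@p))
    r=A@[p[0],p[1],1];return e,r/np.linalg.norm(r)
def onz(n,u,v,z,st=None):
    e,r=ray(n,u,v,st);return e+r*(z-e[2])/r[2]
def tri(a,b):
    (e,r),(f,s)=a,b
    t=np.linalg.lstsq(np.c_[r,-s],f-e,rcond=None)[0]
    p,q=e+r*t[0],f+s*t[1];return (p+q)/2,np.linalg.norm(p-q)
def proj(n,P,st=None):
    c=cam(n);e,A=pose(c,st);q=A.T@(np.array(P)-e);p=q[:2]/q[2];p=p*(1+c['k1']*(p@p))
    return (np.array(c['mtx'])@[p[0],p[1],1])[:2]
E
python3 - <<'E'
from h import *
print(cam('top'),cam('scene'),cam('wrist'));print(env.state())
a=cams.grab_frame('top');b=cams.grab_frame('scene')
cv2.imwrite('pics/top.png',a);cv2.imwrite('pics/scene.png',b)
E
```

```text
{'mtx': array([[397.51186289,   0.        , 256.34036842],
       [  0.        , 397.51186289, 196.72229967],
       [  0.        ,   0.        ,   1.        ]]), 'k1': -0.033372349701309235, 'eye': array([ 328.21329327,  109.05579016, 1311.57716408]), 'attitude': array([-173.10552876,    0.52156624,  -89.13693881])} {'mtx': array([[460.55640257,   0.        , 255.46208681],
       [  0.        , 460.55640257, 190.09362525],
       [  0.        ,   0.        ,   1.        ]]), 'k1': -0.05793596041083955, 'eye': array([1299.95489036,  708.93844794, 1032.86820686]), 'attitude': array([-132.02456611,    0.17835843,  123.29298024])} {'mtx': array([[318.74725283,   0.        , 260.9782818 ],
       [  0.        , 318.74725283, 192.45196113],
       [  0.        ,   0.        ,   1.        ]]), 'k1': -0.06026812629827069, 'tool_from_camera': array([[ 1.38307455e-04, -9.65520291e-01, -2.60327772e-01,
         7.39554807e+01],
       [ 9.99998901e-01,  5.17779379e-04, -1.38909188e-03,
         2.05575345e-01],
       [ 1.47598875e-03, -2.60327294e-01,  9.65519301e-01,
        -1.71216635e+02],
       [ 0.00000000e+00,  0.00000000e+00,  0.00000000e+00,
         1.00000000e+00]])}
{'time_s': 0.0, 'qpos': array([ 7.27651452e+01,  1.83506621e+01,  8.97066061e+01, -2.55351952e-03,
        7.20416707e+01, -1.14561300e+00]), 'qvel': array([ 0.01506589,  0.00550224,  0.06907277,  0.03734568, -0.07790668,
        0.05410635]), 'effort': array([ 1.38530289e-03, -4.12476289e+01, -2.31965178e+01,  7.27747497e-02,
        4.56528284e-02, -1.47211172e-04]), 'ee_pos': array([159.21495025, 552.00034579, 213.12872149]), 'ee_rot': array([-1.79901032e+02,  4.49143714e-04,  1.63911548e+02]), 'force': array([ 0.51482448, -0.53703616, -0.52699607]), 'torque': array([-0.06104153,  0.03028559, -0.01300869]), 'gripper_force': 0.0, 'gripper_width': 91.46587216340666}
```

View pics/top.png

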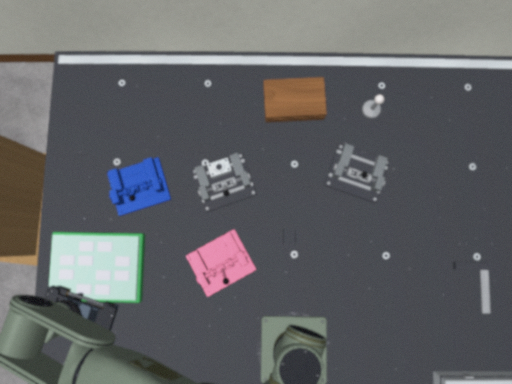

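View pics/scene.png

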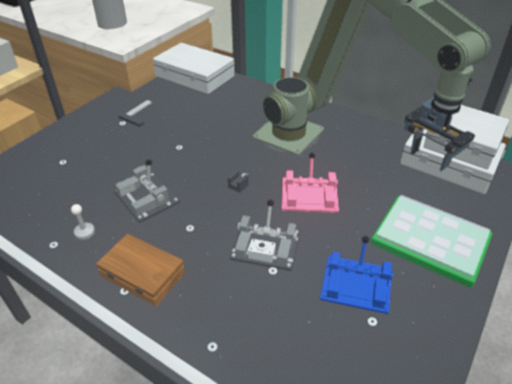

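Look-alikes in the top view: blue clamp (138,187), pink clamp (221,263), grey clamp with a bright block (223,180) and grey empty clamp (358,172). I choose (223,180), the same clamp as scene (266,240), and check it in a close crop.

```bash
python3 - <<'E'
import cv2,numpy as np
a=cv2.imread('pics/top.png')[140:220,180:270];b=cv2.imread('pics/scene.png')[190:275,220:310]
a=cv2.resize(a,(400,356),interpolation=cv2.INTER_CUBIC);b=cv2.resize(b,(400,378),interpolation=cv2.INTER_CUBIC)[:356]
cv2.imwrite('pics/crop.png',np.hstack([a,b]))
E
```

```text
(no output)
```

View pics/crop.png

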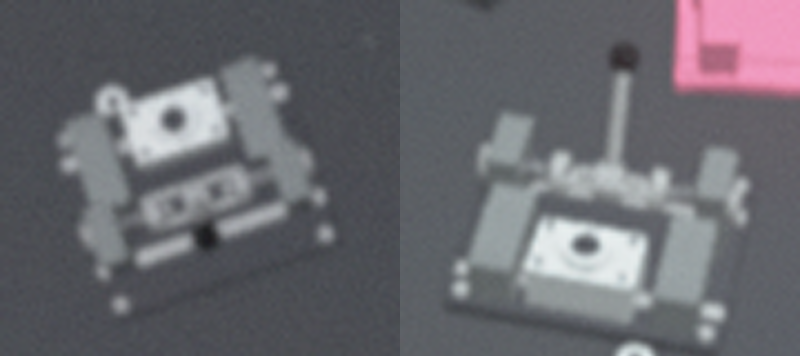

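The crop confirms the grey clamp with the aluminium block. Its ball is at top (226.4,193.1) and scene (270.2,202.8), leaning to the robot's side. The body's middle is at top (223.9,184.3).

```bash
python3 - <<'E'
from h import *
t=lambda x,y:(180+x/4.444,140+y/4.444)
s=lambda x,y:(220+(x-400)/4.444,190+y/4.444)
print('ball',tri(ray('top',*t(206,236)),ray('scene',*s(623,57))))
print('body',onz('top',*t(195,197),62),onz('scene',*s(612,178),58))
a=onz('top',*t(120,305),14);b=onz('top',*t(326,234),14)
print('bolts',a,b,np.linalg.norm(a-b),np.degrees(np.arctan2(*(a-b)[1::-1])))
print('boss',onz('top',*t(173,121),54),onz('scene',*s(585,244),54))
a=onz('top',*t(137,258),50);b=onz('top',*t(286,206),50);print(np.degrees(np.arctan2(*(a-b)[1::-1])))
a=onz('top',*t(147,210),62);b=onz('top',*t(242,185),62);print(np.degrees(np.arctan2(*(a-b)[1::-1])),np.linalg.norm(a-b),(a+b)/2)
E
```

```text
ball (array([480.36472689, 214.87688741, 121.88849765]), np.float64(4.878744554785475))
body [517.39532155 226.57976794  62.        ] [522.05978508 236.72022216  58.        ]
bolts [443.29538797 284.54412169  14.        ] [498.27060333 133.25426383  14.        ] 160.9686161796332 109.96996735938143
boss [574.06203191 244.69271627  54.        ] [576.30578477 250.77701643  54.        ]
110.22830664122411
105.70020371001101 70.26187967644829 [517.03414597 226.91560217  62.        ]
```

Emit:
apply_moves(deltas=[[-0.036, -0.026, 0, 0.14, -1], [-0.073, -0.052, 0, 0.28, -1], [-0.109, -0.078, 0, 0.42, -1], [-0.145, -0.104, 0, 0.56, -1], [-0.182, -0.13, 0, 0.7, -1]], grip_force=20)

```text
time_s: 0.6
ee_pos: [298.7, 375.5, 213.7]
ee_rot: [-180.0, 0.0, 123.5]
force: [1.2, 0.4, 0.4]
gripper_width: 54.3
gripper_force: 0.0
```

Emit:
apply_moves(deltas=[[-0.045, 0.003, 0, 0.06, -1], [-0.09, 0.007, 0, 0.12, -1], [-0.135, 0.01, 0, 0.18, -1], [-0.18, 0.014, 0, 0.24, -1], [-0.223, 0.017, 0, 0.267, -1]])

```text
time_s: 1.1
ee_pos: [437.2, 199.5, 213.8]
ee_rot: [-180.0, -0.0, 108.4]
force: [1.2, 0.4, 0.3]
gripper_width: 14.1
gripper_force: 0.0
```

Emit:
apply_moves(deltas=[[0, 0, 0, 0, -1], [0, 0, 0, 0, -1]])

```text
time_s: 1.3
ee_pos: [436.3, 200.7, 213.5]
ee_rot: [-179.9, -0.0, 108.4]
force: [0.0, 0.1, 0.3]
gripper_width: 0.5
gripper_force: 0.0
```

```bash
python3 - <<'E'
from h import *
import json
s=env.state();print(s['ee_pos'],s['ee_rot'],s['qpos'],s['gripper_width'])
a=cams.grab_frame('wrist');cv2.imwrite('pics/w1.png',a)
json.dump({k:list(s[k]) for k in('ee_pos','ee_rot')},open('w1.json','w'))
E
```

```text
[436.3398767  200.71513853 213.53583801] [-1.79933846e+02 -3.48972423e-02  1.08377905e+02] [2.33020122e+01 9.80984271e+00 1.01383747e+02 4.33625099e-02
 6.88693301e+01 4.90843316e+00] 0.507253620293127
```

View pics/w1.png

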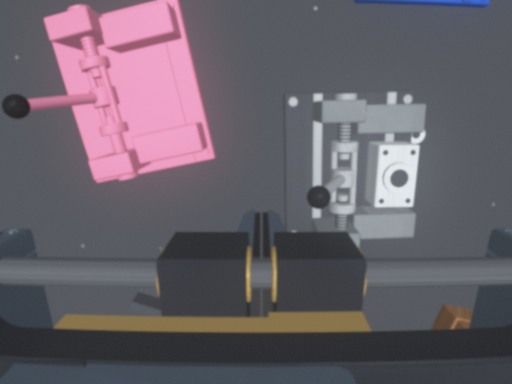

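The wrist view shows the clamp square to the tool, with its ball at (318,197), body middle at (344,178) and boss at (399,178).

```bash
python3 - <<'E'
from h import *
import json
st=json.load(open('w1.json'))
Rt=R.from_euler('xyz',st['ee_rot'],degrees=True).as_matrix()
w=lambda u,v,z:Rt.T@(onz('wrist',u,v,z,st)-np.array(st['ee_pos']))
print('tool-frame: ball',w(318,197,126),'body',w(344,178,64),'boss',w(399,178,54))
p,e=tri(ray('wrist',318,197,st),ray('top',226.4,193.1));print(p,e,Rt.T@(p-np.array(st['ee_pos'])))
E
```

```text
tool-frame: ball [-0.17544606 47.65454376 87.48078336] body [  2.4821488   85.1066152  149.43921234] boss [  0.42165091 147.38192245 159.36606222]
[483.02122293 213.40950927 117.25998987] 1.6823288005677461 [-2.72954941 48.41393594 96.2183685 ]
```

Emit:
apply_moves(deltas=[[0, 0, 0.04, 0, -1], [0, 0, 0.08, 0, -1], [0, 0, 0.11, 0, -1], [0, 0, 0.11, 0, -1]])

```text
time_s: 1.75
ee_pos: [432.4, 201.3, 100.5]
ee_rot: [-179.5, 0.0, 108.7]
force: [-0.8, 0.8, -0.1]
gripper_width: 0.2
gripper_force: 0.0
```

Emit:
apply_moves(deltas=[[0, 0.014, 0, 0, -1], [0, 0.028, 0, 0, -1], [0, 0.042, 0, 0, -1], [0, 0.056, 0, 0, -1], [0, 0.07, 0, 0, -1]])

```text
time_s: 2.25
ee_pos: [504.0, 224.9, 106.7]
ee_rot: [179.9, -0.0, 108.6]
force: [-3.6, -0.3, 2.8]
gripper_width: 0.1
gripper_force: 2.0
```

```bash
python3 - <<'E'
from h import *
s=env.state();print(s['ee_pos'],s['ee_rot'],s['force'])
a=cams.grab_frame('wrist')[60:260,230:480];b=cams.grab_frame('scene')[180:280,220:345]
cv2.imwrite('pics/w2.png',np.hstack([cv2.resize(a,(400,320)),cv2.resize(b,(400,320))]))
E
```

```text
[503.97318897 224.94980308 106.69368973] [ 1.79874741e+02 -4.53265609e-02  1.08555076e+02] [-3.57574312 -0.29937434  2.84384282]
```

View pics/w2.png

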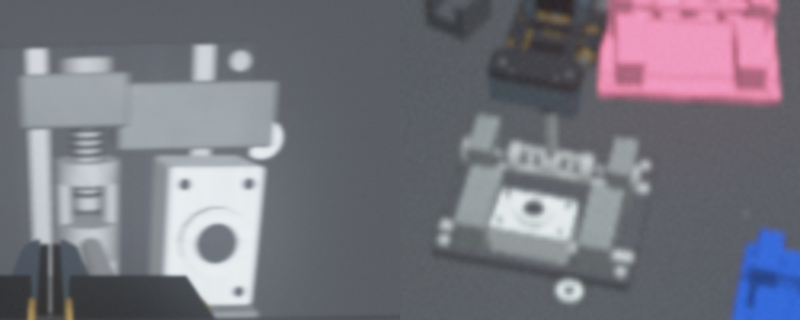

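The bar is upright in front of the fingers and moving, at a force of about 4 N. I'll continue with small steps.

Emit:
apply_moves(deltas=[[0, 0.008, 0.001, 0, -1], [0, 0.016, 0.002, 0, -1], [0, 0.024, 0.003, 0, -1], [0, 0.03, 0.003, 0, -1], [0, 0.03, 0.003, 0, -1]])

```text
time_s: 2.85
ee_pos: [531.0, 233.1, 100.1]
ee_rot: [-179.9, -0.0, 108.5]
force: [-3.1, 0.4, -0.3]
gripper_width: 0.6
gripper_force: 1.2
```

Emit:
apply_moves(deltas=[[0, 0.003, 0, 0, -1], [0, 0.006, 0, 0, -1], [0, 0.006, 0, 0, -1]])

```text
time_s: 3.15
ee_pos: [536.4, 234.5, 100.4]
ee_rot: [-179.9, 0.0, 108.5]
force: [-4.4, -0.7, -0.3]
gripper_width: 0.6
gripper_force: 1.7
```

Emit:
apply_moves(deltas=[[0, 0.002, 0, 0, -1], [0, 0.004, 0, 0, -1], [0, 0.004, 0, 0, -1]])

```text
time_s: 3.45
ee_pos: [540.7, 236.1, 100.9]
ee_rot: [-180.0, 0.0, 108.5]
force: [-3.8, -0.6, 0.2]
gripper_width: 0.9
gripper_force: 1.7
```

Emit:
apply_moves(deltas=[[0, 0.002, 0, 0, -1], [0, 0.004, 0, 0, -1], [0, 0.004, 0, 0, -1]])

```text
time_s: 3.75
ee_pos: [545.0, 237.6, 101.1]
ee_rot: [180.0, -0.0, 108.5]
force: [-3.3, -1.8, 0.5]
gripper_width: 0.1
gripper_force: 1.6
```

Emit:
apply_moves(deltas=[[0, 0.002, 0, 0, -1], [0, 0.004, 0, 0, -1], [0, 0.004, 0, 0, -1]])

```text
time_s: 4.05
ee_pos: [548.8, 239.0, 101.1]
ee_rot: [179.9, -0.0, 108.5]
force: [-4.5, -0.8, 0.2]
gripper_width: 0.4
gripper_force: 1.5
```

Emit:
apply_moves(deltas=[[0, 0.002, 0, 0, -1], [0, 0.003, 0, 0, -1], [0, 0.003, 0, 0, -1]])

```text
time_s: 4.35
ee_pos: [551.5, 239.9, 101.0]
ee_rot: [180.0, -0.0, 108.5]
force: [-3.7, -1.0, -0.1]
gripper_width: 0.4
gripper_force: 1.5
```

```bash
python3 - <<'E'
from h import *
s=env.state();print(s['ee_pos'],s['force'])
a=cams.grab_frame('wrist')[100:300,180:430];b=cams.grab_frame('scene')[180:280,220:345]
cv2.imwrite('pics/w3.png',np.hstack([cv2.resize(a,(400,320)),cv2.resize(b,(400,320))]))
E
```

```text
[551.49368906 239.86028476 101.04702562] [-3.68658019 -0.99825971 -0.14471425]
```

View pics/w3.png

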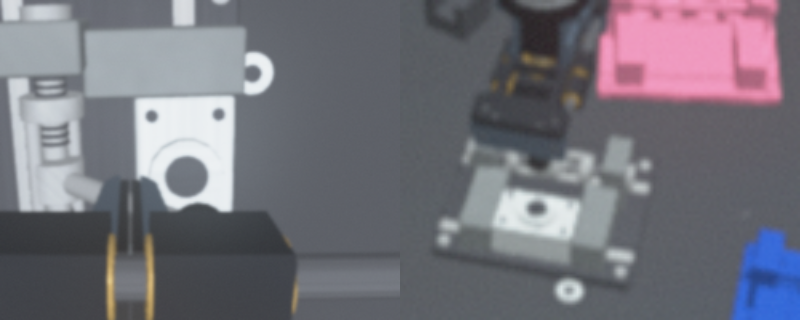

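The bar leans well over and the jaw is within about 1 mm of the block. No stiff rise in force yet, so I keep pushing.

Emit:
apply_moves(deltas=[[0, 0.002, 0, 0, -1], [0, 0.004, 0, 0, -1], [0, 0.004, 0, 0, -1]])

```text
time_s: 4.75
ee_pos: [553.5, 240.5, 100.7]
ee_rot: [-179.8, -0.0, 108.5]
force: [-6.6, -1.4, 2.8]
gripper_width: 0.7
gripper_force: 3.5
```

Emit:
apply_moves(deltas=[[0, 0.002, 0, 0, -1], [0, 0.004, 0, 0, -1], [0, 0.004, 0, 0, -1]])

```text
time_s: 5.05
ee_pos: [554.2, 240.7, 100.2]
ee_rot: [-179.4, 0.0, 108.5]
force: [-12.7, -4.5, 5.0]
gripper_width: 0.2
gripper_force: 6.6
```

Emit:
apply_moves(deltas=[[0, 0.002, 0, 0, -1], [0, 0.004, 0, 0, -1], [0, 0.004, 0, 0, -1]])

```text
time_s: 5.35
ee_pos: [554.8, 241.0, 99.7]
ee_rot: [-178.9, 0.0, 108.5]
force: [-19.1, -5.1, 8.0]
gripper_width: 0.4
gripper_force: 9.9
```

Emit:
apply_moves(deltas=[[0, -0.01, 0, 0, -1], [0, -0.03, 0, 0, -1], [0, -0.04, -0.04, 0, -1], [0, -0.06, -0.08, 0, -1], [0, -0.08, -0.11, 0, -1]])

```text
time_s: 5.85
ee_pos: [489.0, 219.0, 214.0]
ee_rot: [179.5, -0.0, 108.5]
force: [0.2, -0.3, 0.2]
gripper_width: 0.7
gripper_force: 0.0
```

Emit:
apply_moves(deltas=[[0, -0.02, 0, 0, -1], [0, -0.02, 0, 0, -1], [0, -0.02, 0, 0, -1]])

```text
time_s: 6.15
ee_pos: [469.2, 212.3, 211.5]
ee_rot: [179.8, -0.0, 108.5]
force: [0.8, -0.1, -0.6]
gripper_width: 0.8
gripper_force: 0.0
```

```bash
python3 - <<'E'
from h import *
s=env.state();print(s['ee_pos'],s['force'])
import json
json.dump({k:list(s[k]) for k in('ee_pos','ee_rot')},open('w4.json','w'))
a=cams.grab_frame('wrist');b=cams.grab_frame('scene')[180:280,220:345]
cv2.imwrite('pics/w4f.png',a)
cv2.imwrite('pics/w4.png',np.hstack([cv2.resize(a[60:260,230:480],(400,320)),cv2.resize(b,(400,320))]))
E
```

```text
[469.15227084 212.28073119 211.53356   ] [ 0.82369884 -0.14535722 -0.63730199]
```

View pics/w4.png

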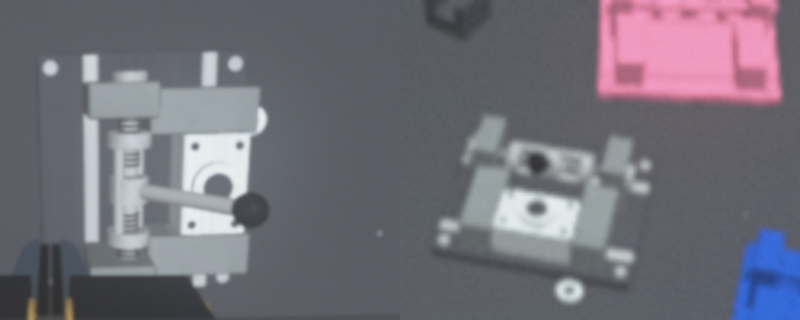

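Both jaws now bear on the block's two ends, the block lies flat, and the bar leans to the far side with its ball at wrist (387,191). The robot is clear, so I do a quick lean check and hand in.

```bash
python3 - <<'E'
from h import *
import json
st=json.load(open('w4.json'));Rt=R.from_euler('xyz',st['ee_rot'],degrees=True).as_matrix()
b=Rt.T@(onz('wrist',387.5,191,115,st)-onz('wrist',311,179,64,st))
v=np.arcsin(b[1]/85)+.5;print(b,v)
if v>1.1: print(env.job_done())
E
```

```text
[  0.84475062  59.92427825 -50.75330531] 1.2824111731084018
the job is handed in; nothing more can be done
None
```

The turnbuckle of the clamp with the block is turned over until it went stiff: I measured about 1.28 rad, both jaws bear on the block, and the empty clamp was not approached. The job is handed in with the robot clear; no verdict came back.

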